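# Tile core bits back on their peg stand, in order of size

### The job

The four diamond core bits left about the table go back on their wooden peg stand in a row by size: the smallest bit over the thinnest peg and so on up to the largest over the thickest, each upright with its open crown down and seated fully on the board. Set them down rather than dropping them, since the diamond rims chip, and leave the mug and the spray bottle where they are.

Things in the scene. Friction and masses are not known exactly. Their poses are not given: they have to be found in the camera images.
- bit_32: the smallest of four loose steel core bits, 110 g, open crown down: cup 32 mm across, 27.6 mm bore, 38 mm high, open below, 34 mm deep; on top a spanner hexagon (25 mm over corners, 38 to 44 mm up), then a round collar 22 mm in diameter, 44 to 70 mm up: grip here, fingertips at least 42 mm up to clear the cup. Origin: centre of the crown's underside; z: up the axis.
- bit_44: the second smallest of four loose steel core bits, 160 g, open crown down: cup 44 mm across, 39.6 mm bore, 38 mm high, open below, 34 mm deep; on top a spanner hexagon (25 mm over corners, 38 to 44 mm up), then a round collar 22 mm in diameter, 44 to 70 mm up: grip here, fingertips at least 42 mm up to clear the cup. Origin: centre of the crown's underside; z: up the axis.
- bit_56: the second largest of four loose steel core bits, 210 g, open crown down: cup 56 mm across, 51.6 mm bore, 38 mm high, open below, 34 mm deep; on top a spanner hexagon (25 mm over corners, 38 to 44 mm up), then a round collar 22 mm in diameter, 44 to 70 mm up: grip here, fingertips at least 42 mm up to clear the cup. Origin: centre of the crown's underside; z: up the axis.
- bit_68: the largest of four loose steel core bits, 270 g, open crown down: cup 68 mm across, 63.6 mm bore, 38 mm high, open below, 34 mm deep; on top a spanner hexagon (25 mm over corners, 38 to 44 mm up), then a round collar 22 mm in diameter, 44 to 70 mm up: grip here, fingertips at least 42 mm up to clear the cup. Origin: centre of the crown's underside; z: up the axis.
- peg_32: thinnest of four wooden pegs in a row on a fixed 264x92x18 mm plywood board lying at any angle: 17 mm in diameter, 22 mm high, top 7 mm tapered; 5.3 mm clear all round in the 32 mm bit, in a dark 32 mm ring; goes into no smaller bit. Origin: centre of its foot, on the board's top; x: along the row from thinnest to thickest, z up. Pegs are 50, 62, 74 mm apart.
- peg_44: second thinnest of four wooden pegs in a row on a fixed 264x92x18 mm plywood board lying at any angle: 29 mm in diameter, 22 mm high, top 7 mm tapered; 5.3 mm clear all round in the 44 mm bit, in a dark 44 mm ring; goes into no smaller bit. Origin: centre of its foot, on the board's top; x: along the row from thinnest to thickest, z up. Pegs are 50, 62, 74 mm apart.
- peg_56: second thickest of four wooden pegs in a row on a fixed 264x92x18 mm plywood board lying at any angle: 41 mm in diameter, 22 mm high, top 7 mm tapered; 5.3 mm clear all round in the 56 mm bit, in a dark 56 mm ring; goes into no smaller bit. Origin: centre of its foot, on the board's top; x: along the row from thinnest to thickest, z up. Pegs are 50, 62, 74 mm apart.
- peg_68: thickest of four wooden pegs in a row on a fixed 264x92x18 mm plywood board lying at any angle: 53 mm in diameter, 22 mm high, top 7 mm tapered; 5.3 mm clear all round in the 68 mm bit, in a dark 68 mm ring; goes into no smaller bit. Origin: centre of its foot, on the board's top; x: along the row from thinnest to thickest, z up. Pegs are 50, 62, 74 mm apart.
- mug: bystander: a loose purple tea mug, 80 mm across, 114 mm with its handle, 89 mm high, to be left where it stands. Origin: centre of its underside.
- sprayer: bystander: a loose plain light-grey trigger spray bottle for wetting the tiles, 55 x 67 mm, 126 mm high, standing, to be left where it is. Origin: centre of its underside.
Not all that is in view belongs to the job. What is shaped like the bit_44 but green or pink is not meant.

How it is judged:
At the end, for the whole second after the job is handed in: Each of the four bits stands over the peg of its own size: axis within 9 mm of the peg's, crown rim within 4 mm of the board's top, tilted less than 0.08 rad, released and at rest (horizontal distance between bit_32 and peg_32 below 0.009 m and z of bit_32 in the frame of peg_32 between -0.004 and 0.004 m and angle between each of bit_32, bit_44, bit_56, bit_68's own z axis and vertical below 0.08 rad and linear speed of each of bit_32, bit_44, bit_56, bit_68 below 0.02 m/s and contact force between the fingers and bit_32 below 0.05 N and horizontal distance between bit_44 and peg_44 below 0.009 m and z of bit_44 in the frame of peg_44 between -0.004 and 0.004 m and contact force between the fingers and bit_44 below 0.05 N and horizontal distance between bit_56 and peg_56 below 0.009 m and z of bit_56 in the frame of peg_56 between -0.004 and 0.004 m and contact force between the fingers and bit_56 below 0.05 N and horizontal distance between bit_68 and peg_68 below 0.009 m and z of bit_68 in the frame of peg_68 between -0.004 and 0.004 m and contact force between the fingers and bit_68 below 0.05 N); the robot touches nothing.
It fails at once if the mug is pushed more than 25 mm from where it was or tipped over (distance of mug from where it was at the start of the episode above 0.025 m or angle between mug's own z axis and vertical above 0.35 rad).
It fails at once if the sprayer is pushed more than 25 mm from where it was or tipped over (distance of sprayer from where it was at the start of the episode above 0.025 m or angle between sprayer's own z axis and vertical above 0.35 rad).
It fails at once if a bit is dropped (falls free of the fingers faster than 0.9 m/s, as from more than 4 cm) ((linear speed of bit_32 above 0.9 m/s and contact force between the fingers and bit_32 below 0.05 N) or (linear speed of bit_44 above 0.9 m/s and contact force between the fingers and bit_44 below 0.05 N) or (linear speed of bit_56 above 0.9 m/s and contact force between the fingers and bit_56 below 0.05 N) or (linear speed of bit_68 above 0.9 m/s and contact force between the fingers and bit_68 below 0.05 N)).
It also fails if it takes over 96 s, if anything falls off the work surface, if the arm or the gripper's body presses on something with over 40 N, if the wrist force passes 120 N, or if a joint passes its speed limit or range.

### The arm

A 7-joint arm with a two-finger parallel gripper is mounted at the origin on a cart in front of the work surface, level with it; the furniture and walls round the work are solid. World frame = base frame: x ahead of the robot, y to its left, z up, the work surface at z = 0. Lengths are in m, angles in rad, forces in N, time in s.
With the tool pointing down it reaches from about 0.35 to 0.9 m from the base axis. Payload 7.2 kg.
Tool frame: the origin (TCP) lies between the finger pads; the fingertips stand 14 mm ahead of it and the grasp point (between the pads) lies 5 mm behind it; z points along the fingers, y is the line along which they close (so a half turn about z gives the same grasp; the last joint's range is limited). The gripper opens to 85 mm and grips with 20 to 120 N. Pads are 22 mm wide; open, the fingers measure 114 mm over their backs; the gripper's body (76 mm by 85 mm) begins 54 mm behind the grasp point. The pads swing forward as they close: fully open they stand 13 mm farther back than shut.
Start: joints at [-1.313, 0.411, -0.013, 1.596, 0.006, 1.134, -0.082], TCP at [0.2, 0.592, 0.217] pointing down, gripper open.
Joint ranges: [-2.95, 2.95], [-0.29, 1.99], [-1.47, 1.44], [0.14, 2.54], [-1.03, 4.17], [0.13, 1.85], [-2.86, 2.86]. Speed limits (rad/s): [2.39, 2.39, 3.01, 3.01, 3.14, 3.14, 3.14].

### API

Orientations are given as a rotation vector (axis times angle).
In Python, from cell import get_obs, read_camera, camera_params, close_job gives the robot as it stands.
- The arm moves only by the tool jog_arm, never from a script. Its argument "deltas" is a list of rows, each an object with "offset": the shift along the tool's x, y, z as a fraction of full scale, a list of three; "spin": the turn about the tool's z as a fraction of full scale. A call has 1 to 5 rows; each row shifts and turns the commanded pose from where the row before left it, along the tool's axes as they then stand; what a row does not reach is not made up. Full scale, the value 1, is 50 cm for a shift and 360 degrees for a turn. A row lasts 1/8 s, in which the tool goes at most 62.5 mm and 10.7 degrees, less where a joint would pass 70% of its speed; a pose out of reach is approached as far as the arm can. A call with a number of a shift or a turn outside -1 to 1 is refused whole. A call with a gripper value outside its range is refused whole. "claw" is the closure, from -1 (fully open) to 1 (shut), set as the call begins (left out, the last holds). The fingers move at their own pace and stop on an object; "force" is the grip in N (left out, the last holds). Time passes only in rows, so rows that do not move let the fingers close. It gives the time, the measured TCP pose, the force, the opening and the grip force at its end, in the units of the state.
- get_obs(): the state, without advancing time (a new reading comes with each control period).
- read_camera(name): name is "scene" or "top" or "wrist"; returns the picture (384x512x3 uint8, red, green, blue); there is no depth.
- camera_params(name): a dict with "intrinsics" (3x3 intrinsics, pixels), "k1" (the pictures are not rectified: a ray, as slopes to the right and down, at radius r is drawn at 1 + k1 r^2 times it, then the intrinsics apply), "camera_from_world" (4x4, takes a point from world to camera coordinates). Camera axes: x right, y down, z forward; pixel columns grow to the right and rows downward; lengths in m; the calibration is good to about 2 mm. A picture is of the moment at which its call begins: read the wrist's pose just before it. camera_params takes no time and is no camera call; for the wrist camera it gives the pose at the moment of the call.
- close_job(): hands the job in; it is judged then, once.
The state is a dict: "time": time; "joints": joint angles; "qd": joint speeds; "joint_torque": joint torques, N m; "ee_pos": TCP position; "tool_rot": TCP orientation; "ft_force": force on the tool from outside, world axes, zero at the start; "ft_torque": the same for the moment, N m; "width": finger opening in m; "finger_force": force on a finger pad.
Only numpy, scipy, OpenCV 4.12 (cv2) and the standard library are available. Lean on these libraries where they do the work, as an engineer would, in place of code of your own. Each camera call takes 0.05 s, during which the arm holds its last target. There are 200 camera calls.

## Working session

There is one attempt and no reset: what is moved stays moved. The work goes in short steps, Python scripts to look and compute and a tool call to move; the robot and the scene stay as the last step left them, time stands still between calls to the robot, and variables do not carry over. Pictures are saved under pics/ and viewed, at most 14 in all, crops included, and the job is handed in when it is done.

Besides the shell and the picture viewer there is one more tool, called by a JSON object that holds its "method" and its "body". jog_arm: Moves the arm, as the interface text tells. Its arguments: {"type":"object","properties":{"deltas":{"type":"array"},"claw":{"type":"number"},"force":{"type":"number"}},"required":["deltas"]}

```bash
mkdir -p pics; ls; python3 - <<'E'
from cell import *
import cv2
o=get_obs();print({k:(v if not hasattr(v,'__len__') else [round(float(x),3) for x in v]) for k,v in o.items()})
for n in("scene","top"):
    im=read_camera(n);cv2.imwrite(f"pics/{n}0.png",im[:,:,::-1]);p=camera_params(n);print(n,p)
E
```

```text
pics
{'time': 0.0, 'joints': [-1.313, 0.412, -0.013, 1.597, 0.006, 1.134, -0.082], 'qd': [-0.0, 0.001, -0.002, 0.0, 0.001, 0.001, -0.001], 'joint_torque': [-0.001, -60.063, 0.682, -29.94, 0.014, 0.011, -0.0], 'ee_pos': [0.2, 0.592, 0.216], 'tool_rot': [-0.509, -3.1, 0.003], 'ft_force': [0.341, 0.104, 0.299], 'ft_torque': [-0.036, 0.003, 0.036], 'finger_force': 0.0, 'width': 0.08532954848409342}
scene {'intrinsics': array([[463.8898808 ,   0.        , 255.89157794],
       [  0.        , 463.8898808 , 194.41169478],
       [  0.        ,   0.        ,   1.        ]]), 'k1': -0.15873869927298978, 'camera_from_world': array([[ 0.88984647, -0.45601875,  0.01483801, -0.48276679],
       [-0.24114467, -0.49766457, -0.83317418,  0.16456903],
       [ 0.3873274 ,  0.737819  , -0.55281155,  1.37749878],
       [ 0.        ,  0.        ,  0.        ,  1.        ]])}
top {'intrinsics': array([[455.88901768,   0.        , 261.11071317],
       [  0.        , 455.88901768, 187.91939628],
       [  0.        ,   0.        ,   1.        ]]), 'k1': -0.14353881557927867, 'camera_from_world': array([[-0.00909065, -0.99995594,  0.00233878,  0.01308871],
       [-0.99624733,  0.00885556, -0.08609789,  0.54981509],
       [ 0.08607338, -0.00311269, -0.99628394,  1.51017664],
       [ 0.        ,  0.        ,  0.        ,  1.        ]])}
```

View pics/top0.png

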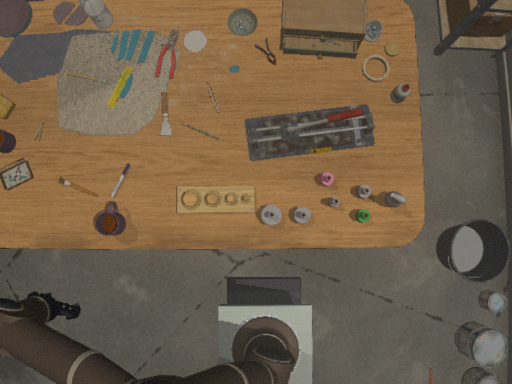

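View pics/scene0.png

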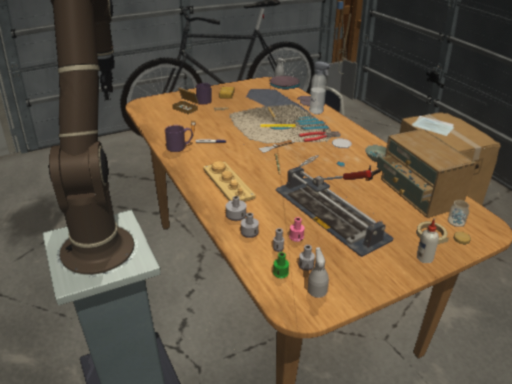

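Candidates in top view: silver bits at (271,215) largest, (302,215) next, (335,202) smallest, (364,191) next to sprayer (395,199). Decoys: pink (327,179), green (363,215). The board is at (216,199) with the thickest peg at left, and the mug at (110,220). I'll check this in a close crop.

```bash
cat > h.py <<'E'
import numpy as np, cv2
from cell import *
def ray(n,px,P=None):
    P=P or camera_params(n);K=P["intrinsics"];T=P["camera_from_world"]
    d=cv2.undistortPoints(np.array([[px]],float),K,np.array([P["k1"],0,0,0]))[0,0]
    R=T[:3,:3];return -R.T@T[:3,3],R.T@np.array([d[0],d[1],1.])
def onz(n,px,z,P=None):
    c,d=ray(n,px,P);return c+d*(z-c[2])/d[2]
def proj(n,X,P=None):
    P=P or camera_params(n);T=P["camera_from_world"]
    return cv2.projectPoints(np.array([X],float),cv2.Rodrigues(T[:3,:3])[0],T[:3,3],P["intrinsics"],np.array([P["k1"],0,0,0,0]))[0][0,0]
E
python3 - <<'E'
from h import *
im=cv2.imread("pics/top0.png")
c=im[165:240,170:420];cv2.imwrite("pics/c1.png",cv2.resize(c,None,fx=3.2,fy=3.2,interpolation=cv2.INTER_CUBIC))
for n,p,z in [("68",(271,215),.05),("56",(302,215),.05),("32",(335,202),.05),("44",(364,191),.05),("spray",(395,199),.06),("mug",(110,220),.05)]:print(n,onz("top",p,z).round(3))
hsv=cv2.cvtColor(im,cv2.COLOR_BGR2HSV);print(hsv[190,180],hsv[230,200],hsv[207,225])
for q in [(177,187),(177,213),(255,186),(255,212)]:print(onz("top",q,.018).round(3))
E
```

```text
68 [ 0.458 -0.024  0.05 ]
56 [ 0.457 -0.126  0.05 ]
32 [ 0.499 -0.236  0.05 ]
44 [ 0.534 -0.334  0.05 ]
spray [ 0.506 -0.436  0.06 ]
mug [0.445 0.514 0.05 ]
[ 18  94 154] [ 17 139 147] [ 20 115 171]
[0.556 0.293 0.018]
[0.468 0.293 0.018]
[0.557 0.029 0.018]
[0.469 0.029 0.018]
```

View pics/c1.png

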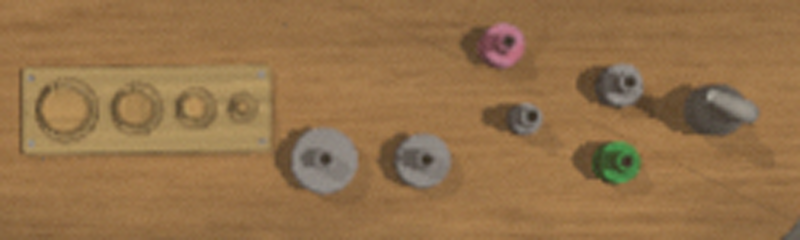

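```bash
cat >> h.py <<'E'
from scipy.spatial.transform import Rotation as Ro
def plan(X,yaw=None,n=5,o=None):
    "rows to take the TCP to X (tool y at angle yaw deg from world x)"
    o=o or get_obs();R=Ro.from_rotvec(o["tool_rot"]);y=R.as_matrix()[:,1];a=np.degrees(np.arctan2(y[1],y[0]))
    s=0 if yaw is None else (a-yaw+90)%180-90
    d=(np.array(X)-o["ee_pos"])/n
    print("at",np.round(o["ee_pos"],4),"yaw",round(a,2),"|d|/row mm",round(1e3*np.linalg.norm(d)),"spin/row deg",round(s/n,1))
    for i in range(n):
        print((R.inv().apply(d)/.5).round(4),round(s/n/360,4)); R=R*Ro.from_rotvec([0,0,np.radians(s/n)])
        if s==0:break
E
python3 - <<'E'
from h import *
plan([.45,.12,.3],0,10)
E
```

```text
at [0.1999 0.5917 0.2165] yaw 71.34 |d|/row mm 54 spin/row deg 7.1
[-0.0776 -0.0734 -0.0166] 0.0198
[-0.0861 -0.0632 -0.0166] 0.0198
[-0.0933 -0.052  -0.0166] 0.0198
[-0.099  -0.04   -0.0166] 0.0198
[-0.1032 -0.0274 -0.0166] 0.0198
[-0.1058 -0.0144 -0.0166] 0.0198
[-0.1068 -0.0011 -0.0166] 0.0198
[-0.1061  0.0121 -0.0166] 0.0198
[-0.1038  0.0252 -0.0166] 0.0198
[-0.0998  0.0379 -0.0166] 0.0198
```

{"method": "jog_arm", "body": {"deltas": [{"offset":[-0.078,-0.073,-0.017],"spin":0.0198},{"offset":[-0.086,-0.063,-0.017],"spin":0.0198},{"offset":[-0.093,-0.052,-0.017],"spin":0.0198},{"offset":[-0.099,-0.04,-0.017],"spin":0.0198},{"offset":[-0.103,-0.027,-0.017],"spin":0.0198}]}}

```text
time: 0.72
ee_pos: [0.3259, 0.355, 0.2599]
tool_rot: [-1.439, -2.792, 0.0]
ft_force: [0.9, -0.6, 0.1]
width: 0.0855
finger_force: 0.0
```

{"method": "jog_arm", "body": {"deltas": [{"offset":[-0.106,-0.014,-0.017],"spin":0.0198},{"offset":[-0.107,-0.001,-0.017],"spin":0.0198},{"offset":[-0.106,0.012,-0.017],"spin":0.0198},{"offset":[-0.104,0.025,-0.017],"spin":0.0198},{"offset":[-0.1,0.038,-0.017],"spin":0.0198}]}}

```text
time: 1.35
ee_pos: [0.4511, 0.1191, 0.3025]
tool_rot: [-2.225, -2.218, -0.0]
ft_force: [1.6, 0.6, -0.8]
width: 0.0857
finger_force: 0.0
```

{"method": "jog_arm", "body": {"deltas": [{"offset":[0,0,0]},{"offset":[0,0,0]}]}}

```text
validation failed for argument at $.de...
```

```bash
python3 - <<'E'
from h import *
o=get_obs();P=camera_params("wrist");im=read_camera("wrist");cv2.imwrite("pics/w1.png",im[:,:,::-1])
print(o["ee_pos"],o["tool_rot"],o["joints"]);T=P["camera_from_world"];print(P["intrinsics"],P["k1"],"cam",-T[:3,:3].T@T[:3,3],T)
np.save("w1.npy",P)
E
```

```text
[0.45111102 0.11909461 0.30252201] [-2.22452155e+00 -2.21804131e+00 -3.25869481e-04] [-0.80404546  0.05285268  0.46937979  1.86240889 -0.02564681  1.23205104
 -0.32962445]
[[297.75138525   0.         257.19350794]
 [  0.         297.75138525 189.51740303]
 [  0.           0.           1.        ]] 0.006879254704850119 cam [0.45049223 0.19624594 0.45868067] [[ 9.99993869e-01 -3.30663489e-03  1.15236207e-03 -4.50369117e-01]
 [-3.50003928e-03 -9.53927788e-01  3.00015875e-01  5.11697096e-02]
 [ 1.07227243e-04 -3.00018069e-01 -9.53933513e-01  4.96379884e-01]
 [ 0.00000000e+00  0.00000000e+00  0.00000000e+00  1.00000000e+00]]
```

View pics/w1.png

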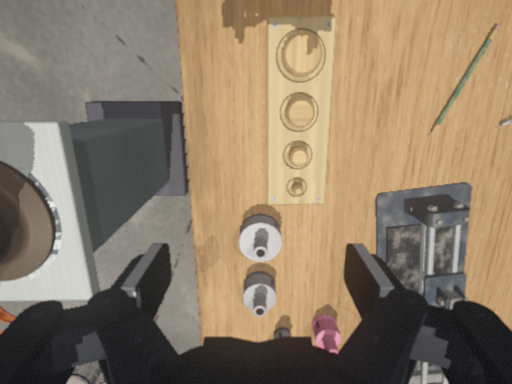

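Wrist view shows the rings at (301,55), (299,112), (298,154), (296,187), thickest to thinnest. Bit 68 is at (260,238) and bit 56 at (260,291), with their collar tops at (260,252) and (259,310).

```bash
python3 - <<'E'
from h import *
im=cv2.imread("pics/w1.png");P=np.load("w1.npy",allow_pickle=True).item()
c=im[10:330,225:345]
cv2.imwrite("pics/c2.png",cv2.resize(cv2.rotate(c,cv2.ROTATE_90_COUNTERCLOCKWISE),None,fx=2.5,fy=2.5,interpolation=cv2.INTER_CUBIC))
hsv=cv2.cvtColor(im,cv2.COLOR_BGR2HSV)
g=im.max(2).astype(int)
for q,z in [((269,18),.018),((333,17),.018),((267,204),.018),((324,205),.018)]:print(onz("w",q,z,P).round(4))
for name,(u,v),D in [("68",(301,55),68),("56",(299,112),56),("44",(298,154),44),("32",(296,187),32)]:
    print(name,onz("w",(u,v),.018,P).round(4), hsv[v-2:v+1,u-int(D*.5):u+int(D*.5):2,2][0])
for name,q in [("b68",(260,252)),("b56",(259,310))]:print(name,onz("w",q,.07,P).round(4))
E
```

```text
[0.4668 0.2933 0.018 ]
[0.5506 0.2941 0.018 ]
[0.4659 0.0337 0.018 ]
[0.5558 0.0317 0.018 ]
68 [0.5106 0.2488 0.018 ] [180 217 225 222 204 182 210 188 175 198 228 227 221 213 217 227 231 227
 225 217 165 167 213 218 213 213 209 188 206 176 218 220 221 205]
56 [0.5109 0.1739 0.018 ] [224 222 221 224 206 208 218 164 163 193 222 222 220 220 220 219 220 220
 220 220 217 182 221 183 213 216 217 220]
44 [0.5117 0.1131 0.018 ] [222 225 227 213 185 218 189 146 168 195 229 236 235 232 207 176 217 210
 203 226 219 214]
32 [0.5106 0.0615 0.018 ] [229 227 216 188 210 215 150 137 155 155 150 179 214 189 225 228]
b68 [ 0.4543 -0.0219  0.07  ]
b56 [ 0.4527 -0.1238  0.07  ]
```

View pics/c2.png

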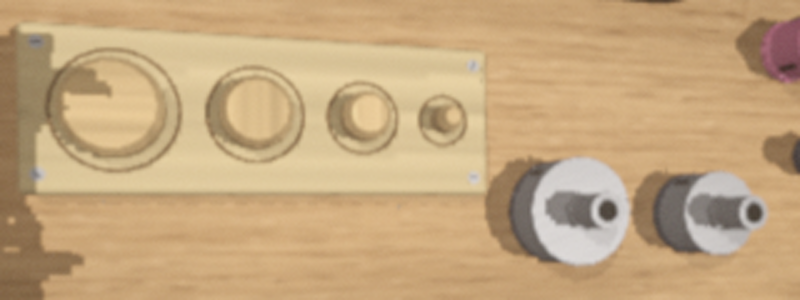

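{"method": "jog_arm", "body": {"deltas": [{"offset":[-0.0564,0.0013,0.073],"spin":0.0},{"offset":[-0.0564,0.0013,0.073],"spin":0.0},{"offset":[-0.0564,0.0013,0.073],"spin":0.0},{"offset":[-0.0564,0.0013,0.073],"spin":0.0},{"offset":[-0.0564,0.0013,0.073],"spin":0.0}], "claw": -1, "force": 40}}

```text
time: 2.02
ee_pos: [0.4539, -0.0208, 0.1186]
tool_rot: [2.219, 2.223, 0.0]
ft_force: [-0.0, 0.7, -0.6]
width: 0.0852
finger_force: 0.0
```

```bash
python3 - <<'E'
from h import *
o=get_obs();P=camera_params("wrist");im=read_camera("wrist");cv2.imwrite("pics/w2.png",im[:,:,::-1])
print(proj("w",[.4543,-.0219,.07],P),proj("w",[.4527,-.1238,.07],P))
np.save("w2.npy",P);plan([.4543,-.0219,.06],0,4)
E
```

```text
[258.57430852 207.51745594] [256.31292498 321.50830072]
at [ 0.4512 -0.0245  0.1151] yaw -0.06 |d|/row mm 14 spin/row deg -0.0
[0.0014 0.0017 0.0275] -0.0
[0.0014 0.0017 0.0275] -0.0
[0.0014 0.0017 0.0275] -0.0
[0.0014 0.0017 0.0275] -0.0
```

View pics/w2.png

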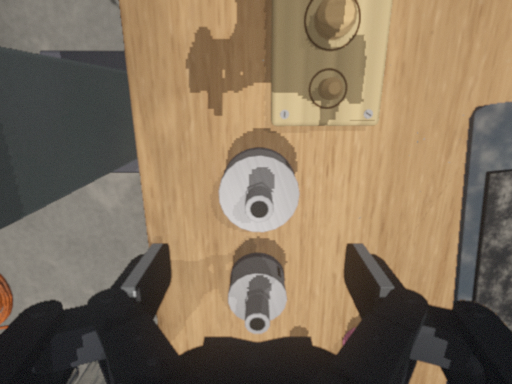

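Collar tops of bit 68 at (259,208) and bit 56 at (257,323) agree with the predicted (258.6,207.5) and (256,321.5). I'll check how noisy the pose readings are before descending.

```bash
python3 - <<'E'
from h import *
for i in range(3):
    o=get_obs();print(o["time"],o["ee_pos"].round(4) if hasattr(o["ee_pos"],'round') else o["ee_pos"],np.round(o["qd"],3)); read_camera("top")
P=np.load("w2.npy",allow_pickle=True).item()
print("b68",onz("w",(259,208),.07,P).round(4),"b56",onz("w",(257,323),.07,P).round(4))
print("p44",onz("w",(332,21),.018,P).round(4),"p32",onz("w",(328.5,88),.018,P).round(4))
plan([.4543,-.0219,.06],0,4)
E
```

```text
2.075 [ 0.4512 -0.0245  0.1151] [-0.042 -0.051 -0.014 -0.016  0.076  0.134 -0.171]
2.125 [ 0.4513 -0.023   0.1167] [-0.041 -0.047 -0.026 -0.058  0.031  0.071 -0.097]
2.175 [ 0.4525 -0.0215  0.1183] [-0.033 -0.038 -0.017 -0.042  0.01   0.023 -0.033]
b68 [ 0.4546 -0.0223  0.07  ] b56 [ 0.4533 -0.1253  0.07  ]
p44 [0.5105 0.111  0.018 ] p32 [0.5114 0.0625 0.018 ]
at [ 0.4536 -0.0205  0.1194] yaw -0.02 |d|/row mm 15 spin/row deg -0.0
[-0.0007  0.0004  0.0297] -0.0
[-0.0007  0.0004  0.0297] -0.0
[-0.0007  0.0004  0.0297] -0.0
[-0.0007  0.0004  0.0297] -0.0
```

{"method": "jog_arm", "body": {"deltas": [{"offset":[0.0,0.0,0.045],"spin":0.0},{"offset":[0.0,0.0,0.045],"spin":0.0},{"offset":[0.0,0.0,0.02],"spin":0.0},{"offset":[0.0,0.0,0.008],"spin":0.0},{"offset":[0.0,0.0,0.0],"spin":0.0}]}}

```text
time: 2.85
ee_pos: [0.4546, -0.02, 0.0613]
tool_rot: [2.22, 2.223, 0.001]
ft_force: [0.5, -0.4, -0.5]
width: 0.0854
finger_force: 0.0
```

{"method": "jog_arm", "body": {"deltas": [{"offset":[-0.004,0.0,0.002],"spin":0.0},{"offset":[0.0,0.0,0.0],"spin":0.0},{"offset":[0.0,0.0,0.0],"spin":0.0},{"offset":[0.0,0.0,0.0],"spin":0.0},{"offset":[0.0,0.0,0.0],"spin":0.0}], "claw": 1, "force": 40}}

```text
time: 3.48
ee_pos: [0.4541, -0.0222, 0.0598]
tool_rot: [-2.22, -2.222, -0.0]
ft_force: [-0.2, -0.2, -0.5]
width: 0.0002
finger_force: 0.0
```

```bash
python3 - <<'E'
from h import *
o=get_obs();print(o["time"],o["ee_pos"],o["width"])
P=camera_params("wrist");w=read_camera("wrist");s=read_camera("scene");t=read_camera("top")
a=cv2.resize(s[130:290,160:340],(506,450));b=w[100:,100:420]
cv2.imwrite("pics/m1.png",np.hstack([a,cv2.resize(b,(290,257*1)) if 0 else cv2.copyMakeBorder(cv2.resize(b,(290,257)),0,193,0,0,0)])[:,:,::-1])
E
```

```text
3.475 [ 0.45413297 -0.02222457  0.05978744] 0.0001632792468743962
```

View pics/m1.png

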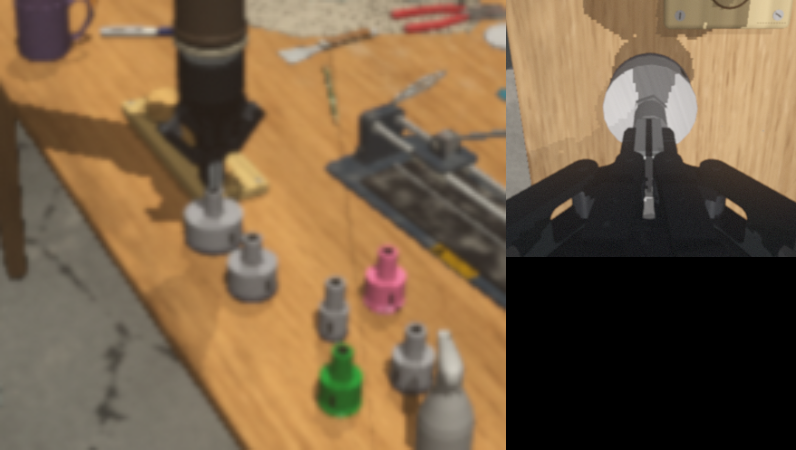

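```bash
python3 - <<'E'
from h import *
s=cv2.imread("pics/scene0.png")
print("top cam hole",onz("top",(271.5,214.2),.07).round(4))
for X in ([.4545,-.0222,.07],[.4545,-.0222,0.044],[.4545,-.0222,0.046],[.4541,-.0222,.0598]):
    p=proj("scene",X);print(X,p.round(1),((p-[160,130])*2.81).round())
    print("   wrist",(p:=proj("wrist",X)).round(1),((p-[100,100])*.906+[506,0]).round())
n=read_camera("scene");c=n[160:230,200:270];cv2.imwrite("pics/m2.png",cv2.resize(np.hstack([c,s[160:230,200:270,::-1]]),(800,400),interpolation=cv2.INTER_CUBIC)[:,:,::-1])
E
```

```text
top cam hole [ 0.4599 -0.0247  0.07  ]
[0.4545, -0.0222, 0.07] [235.1 196.8] [211. 188.]
   wrist [259.2 244.2] [650. 131.]
[0.4545, -0.0222, 0.044] [235.2 203.4] [211. 206.]
   wrist [258.9 224.5] [650. 113.]
[0.4545, -0.0222, 0.046] [235.2 202.9] [211. 205.]
   wrist [258.9 225.8] [650. 114.]
[0.4541, -0.0222, 0.0598] [235.  199.4] [211. 195.]
   wrist [258.3 235.8] [649. 123.]
```

View pics/m2.png

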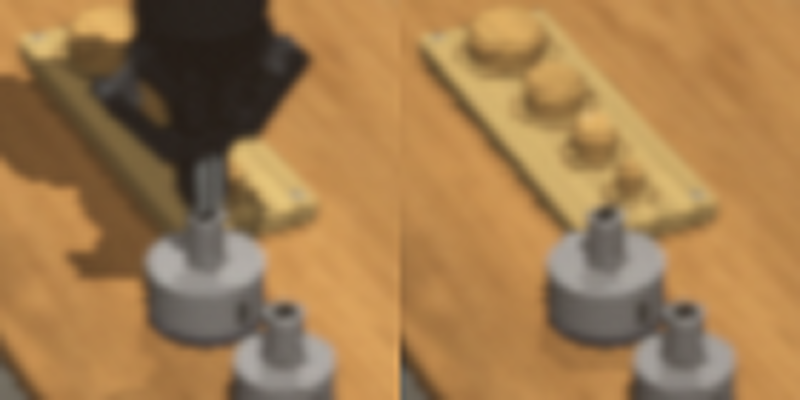

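```bash
python3 - <<'E'
from h import *
w=read_camera("wrist");c=w[170:340,170:350];cv2.imwrite("pics/m3.png",cv2.resize(c,None,fx=3.5,fy=3.5,interpolation=cv2.INTER_CUBIC)[:,:,::-1])
for X in ([.4545,-.0222,.07],[.4545,-.0222,.046],[.4545,-.0,.046],[.4545,-.0222,.08],[.4545,-.0112,.07],[.4545,-.0335,.07]):
    print(X,((proj("wrist",X)-[170,170])*3.5).round(),((proj("scene",X)-[200,160])*5.71).round())
E
```

```text
[0.4545, -0.0222, 0.07] [312. 260.] [200. 210.]
[0.4545, -0.0222, 0.046] [311. 195.] [201. 245.]
[0.4545, -0.0, 0.046] [311.  77.] [185. 225.]
[0.4545, -0.0222, 0.08] [313. 292.] [200. 195.]
[0.4545, -0.0112, 0.07] [312. 195.] [192. 200.]
[0.4545, -0.0335, 0.07] [312. 324.] [209. 220.]
```

View pics/m3.png

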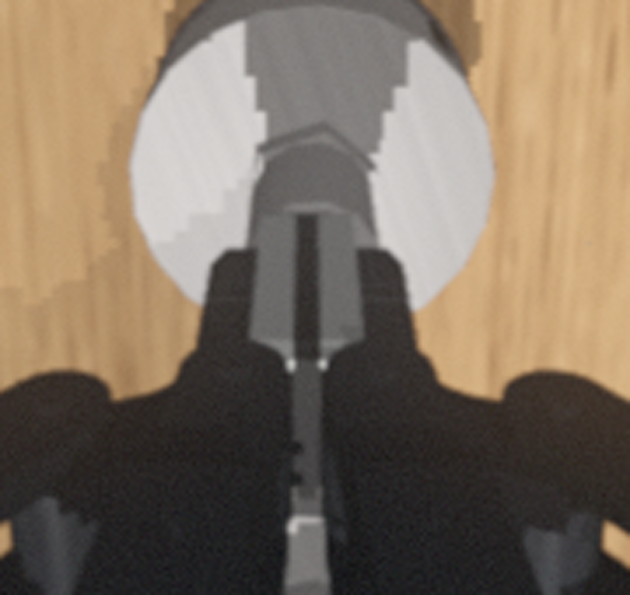

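The shut fingertips sit on top of the collar at crop row 210, so they are at z≈0.073 and not the 0.046 the pose implies. The tips really end about 25 mm higher than computed. I'll open and go about 24 mm lower. Open, the fingers clear the 68 mm cup anyway.

{"method": "jog_arm", "body": {"deltas": [{"offset":[0.0,0.0,-0.01],"spin":0.0},{"offset":[0.0,0.0,0.0],"spin":0.0},{"offset":[0.0,0.0,0.0],"spin":0.0},{"offset":[0.0,0.0,0.0],"spin":0.0},{"offset":[0.0,0.0,0.0],"spin":0.0}], "claw": -1}}

```text
time: 4.35
ee_pos: [0.4541, -0.0222, 0.0647]
tool_rot: [-2.22, -2.222, 0.0]
ft_force: [0.7, -0.0, -0.3]
width: 0.0855
finger_force: 0.0
```

{"method": "jog_arm", "body": {"deltas": [{"offset":[0.0,0.0,0.018],"spin":0.0},{"offset":[0.0,0.0,0.018],"spin":0.0},{"offset":[0.0,0.0,0.014],"spin":0.0},{"offset":[0.0,0.0,0.008],"spin":0.0},{"offset":[0.0,0.0,0.0],"spin":0.0}]}}

```text
time: 4.97
ee_pos: [0.4539, -0.0224, 0.0354]
tool_rot: [-2.22, -2.222, 0.001]
ft_force: [-0.4, 0.6, -0.7]
width: 0.0851
finger_force: 0.0
```

{"method": "jog_arm", "body": {"deltas": [{"offset":[0.0,0.0,0.0],"spin":0.0},{"offset":[0.0,0.0,0.0],"spin":0.0},{"offset":[0.0,0.0,0.0],"spin":0.0},{"offset":[0.0,0.0,0.0],"spin":0.0},{"offset":[0.0,0.0,0.0],"spin":0.0}], "claw": 1, "force": 40}}

```text
time: 5.6
ee_pos: [0.4544, -0.0222, 0.0359]
tool_rot: [2.22, 2.222, 0.001]
ft_force: [-0.1, 0.6, 1.3]
width: 0.0192
finger_force: 39.1
```

Gripped. Lifting, then moving over peg_68.

{"method": "jog_arm", "body": {"deltas": [{"offset":[0.0,0.0,-0.03],"spin":0.0},{"offset":[0.0,0.0,-0.06],"spin":0.0},{"offset":[0.0,0.0,-0.05],"spin":0.0},{"offset":[0.0,0.0,-0.02],"spin":0.0},{"offset":[0.0,0.0,0.0],"spin":0.0}]}}

```text
time: 6.22
ee_pos: [0.4544, -0.022, 0.1163]
tool_rot: [2.22, 2.223, 0.002]
ft_force: [0.5, -0.5, -1.8]
width: 0.0194
finger_force: 39.5
```

{"method": "jog_arm", "body": {"deltas": [{"offset":[0.07,0.014,0.0],"spin":0.0},{"offset":[0.09,0.02,0.0],"spin":0.0},{"offset":[0.09,0.02,0.0],"spin":0.0},{"offset":[0.09,0.02,0.0],"spin":0.0},{"offset":[0.09,0.02,0.0],"spin":0.0}]}}

```text
time: 6.85
ee_pos: [0.5004, 0.194, 0.1145]
tool_rot: [-2.22, -2.222, 0.003]
ft_force: [0.6, -0.1, -2.7]
width: 0.0192
finger_force: 39.5
```

{"method": "jog_arm", "body": {"deltas": [{"offset":[0.07,0.012,0.0],"spin":0.0},{"offset":[0.0408,0.0072,0.0],"spin":0.0},{"offset":[0.0,0.0,0.0],"spin":0.0},{"offset":[0.0,0.0,0.0],"spin":0.0}]}}

```text
time: 7.35
ee_pos: [0.5103, 0.2462, 0.1154]
tool_rot: [2.222, 2.22, -0.002]
ft_force: [-0.4, -0.5, -2.5]
width: 0.0194
finger_force: 39.4
```

```bash
python3 - <<'E'
from h import *
P=camera_params("wrist");o=get_obs();w=read_camera("wrist");np.save("w3.npy",P);cv2.imwrite("pics/w3.png",cv2.resize(w[:, 100:420],None,fx=1.55,fy=1.55)[:,:,::-1])
for y in (.2482,.1742,.1122):print((proj("w",[.511,y,.018],P)).round(1))
plan([.511,.2482,.0645],0,4)
E
```

```text
[258.7 184.4]
[258.7 258.1]
[258.7 311.6]
at [0.5104 0.2461 0.1156] yaw -0.08 |d|/row mm 13 spin/row deg -0.0
[0.0011 0.0003 0.0256] -0.0001
[0.0011 0.0003 0.0256] -0.0001
[0.0011 0.0003 0.0256] -0.0001
[0.0011 0.0003 0.0256] -0.0001
```

View pics/w3.png

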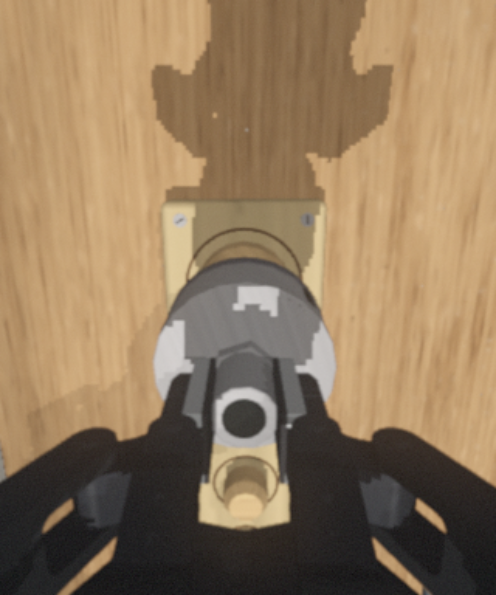

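View: held bit's collar hole at crop (243,417), peg_68 ring's top edge at (244,229), peg_44 ring centred at (247,482). I'll check the bit axis against the peg numerically.

```bash
python3 - <<'E'
from h import *
P=np.load("w3.npy",allow_pickle=True).item()
q=lambda u,v:(100+(u+.5)/1.55-.5,(v+.5)/1.55-.5)
print("hole",onz("w",q(243,417),.1497,P).round(4),"ring68 top edge",onz("w",q(244,229),.018,P).round(4),"ring44 c",onz("w",q(247,482),.018,P).round(4),"ring44 bounds",onz("w",q(215,482),.018,P).round(4),onz("w",q(279,482),.018,P).round(4))
print("ring68 left",onz("w",q(188,275),.018,P).round(4),"right",onz("w",q(302,275),.018,P).round(4))
print("corners",onz("w",q(165,203),.018,P).round(4),onz("w",q(325,203),.018,P).round(4))
E
```

```text
hole [0.5093 0.2461 0.1497] ring68 top edge [0.5097 0.281  0.018 ] ring44 c [0.5115 0.1132 0.018 ] ring44 bounds [0.4904 0.1133 0.018 ] [0.5327 0.1132 0.018 ]
ring68 left [0.4779 0.2548 0.018 ] right [0.5427 0.2547 0.018 ]
corners [0.467  0.2952 0.018 ] [0.5536 0.2951 0.018 ]
```

{"method": "jog_arm", "body": {"deltas": [{"offset":[0.003,0.001,0.0],"spin":0.0},{"offset":[0.0,0.0,0.045],"spin":0.0},{"offset":[0.0,0.0,0.04],"spin":0.0},{"offset":[0.0,0.0,0.02],"spin":0.0},{"offset":[0.0,0.0,0.0],"spin":0.0}]}}

```text
time: 8.02
ee_pos: [0.5108, 0.2492, 0.063]
tool_rot: [-2.221, -2.222, 0.002]
ft_force: [-0.0, 0.8, -2.5]
width: 0.0191
finger_force: 39.4
```

{"method": "jog_arm", "body": {"deltas": [{"offset":[0.0,0.0,0.01],"spin":0.0},{"offset":[0.0,0.0,0.005],"spin":0.0},{"offset":[0.0,0.0,0.003],"spin":0.0},{"offset":[0.0,0.0,0.0],"spin":0.0}]}}

```text
time: 8.52
ee_pos: [0.511, 0.2497, 0.0543]
tool_rot: [-2.22, -2.222, -0.0]
ft_force: [-0.3, -0.0, -2.4]
width: 0.019
finger_force: 39.4
```

{"method": "jog_arm", "body": {"deltas": [{"offset":[-0.003,0.0,0.001],"spin":0.0},{"offset":[0.0,0.0,0.001],"spin":0.0},{"offset":[0.0,0.0,0.001],"spin":0.0},{"offset":[0.0,0.0,0.0],"spin":0.0},{"offset":[0.0,0.0,0.0],"spin":0.0}]}}

```text
time: 9.15
ee_pos: [0.5116, 0.2488, 0.0539]
tool_rot: [-2.22, -2.222, -0.003]
ft_force: [-1.7, 0.7, 8.3]
width: 0.0189
finger_force: 40.5
```

Seated at the expected height with an 8 N contact. Releasing.

{"method": "jog_arm", "body": {"deltas": [{"offset":[0.0,0.0,0.0],"spin":0.0},{"offset":[0.0,0.0,0.0],"spin":0.0},{"offset":[0.0,0.0,0.0],"spin":0.0},{"offset":[0.0,0.0,-0.04],"spin":0.0},{"offset":[0.0,0.0,-0.09],"spin":0.0}], "claw": -1}}

```text
time: 9.78
ee_pos: [0.5096, 0.2475, 0.1167]
tool_rot: [-2.22, -2.222, 0.007]
ft_force: [0.7, 1.2, 0.7]
width: 0.0854
finger_force: 0.0
```

```bash
python3 - <<'E'
from h import *
plan([.453,-.125,.12],0,7)
E
```

```text
at [0.5096 0.2475 0.1167] yaw 0.06 |d|/row mm 54 spin/row deg 0.0
[-0.1064 -0.0163 -0.0006] 0.0
[-0.1064 -0.0163 -0.0006] 0.0
[-0.1064 -0.0163 -0.0006] 0.0
[-0.1064 -0.0162 -0.0006] 0.0
[-0.1064 -0.0162 -0.0006] 0.0
[-0.1064 -0.0162 -0.0006] 0.0
[-0.1064 -0.0162 -0.0006] 0.0
```

{"method": "jog_arm", "body": {"deltas": [{"offset":[-0.1064,-0.0163,0.0],"spin":0.0},{"offset":[-0.1064,-0.0163,0.0],"spin":0.0},{"offset":[-0.1064,-0.0163,0.0],"spin":0.0},{"offset":[-0.1064,-0.0163,0.0],"spin":0.0},{"offset":[-0.1064,-0.0163,0.0],"spin":0.0}]}}

```text
time: 10.4
ee_pos: [0.4701, -0.0195, 0.1179]
tool_rot: [2.22, 2.222, 0.001]
ft_force: [0.8, -1.4, -0.2]
width: 0.0854
finger_force: 0.0
```

{"method": "jog_arm", "body": {"deltas": [{"offset":[-0.1064,-0.0163,0.0],"spin":0.0},{"offset":[-0.1064,-0.0163,0.0],"spin":0.0},{"offset":[0.0,0.0,0.0],"spin":0.0},{"offset":[0.0,0.0,0.0],"spin":0.0},{"offset":[0.0,0.0,0.0],"spin":0.0}]}}

```text
time: 11.02
ee_pos: [0.4546, -0.1228, 0.1176]
tool_rot: [-2.218, -2.225, -0.0]
ft_force: [-0.4, 0.1, 0.6]
width: 0.0856
finger_force: 0.0
```

```bash
cat >> h.py <<'E'
def hole(X,im,P,z=.07):
    "dark hole in a collar top near the expected point X"
    u,v=proj("w",X,P).round().astype(int);r=14
    g=cv2.cvtColor(im,cv2.COLOR_RGB2GRAY)[v-r:v+r+1,u-r:u+r+1]
    g=cv2.resize(g,None,fx=8,fy=8,interpolation=cv2.INTER_CUBIC)
    n,l,s,c=cv2.connectedComponentsWithStats((g<60).astype(np.uint8))
    for i in range(1,n):
        if 200<s[i,4]<40000:
            p=(c[i]+.5)/8-.5+[u-r,v-r];print("hole",p.round(1),"size px",(s[i,2:4]/8).round(1),onz("w",p,z,P).round(4))
E
python3 - <<'E'
from h import *
P=camera_params("wrist");w=read_camera("wrist");np.save("w4.npy",P);cv2.imwrite("pics/w4.png",w[:,:,::-1])
hole([.4530,-.125,.07],w,P)
hole([.499,-.236,.07],w,P)
plan([.453,-.125,.036],0,4)
E
```

```text
hole [306.2 338.2] size px [29.  20.5] [ 0.4959 -0.242   0.07  ]
at [ 0.4546 -0.1228  0.1176] yaw 0.2 |d|/row mm 20 spin/row deg 0.0
[-0.0011 -0.0008  0.0408] 0.0001
[-0.0011 -0.0008  0.0408] 0.0001
[-0.0011 -0.0008  0.0408] 0.0001
[-0.0011 -0.0008  0.0408] 0.0001
```

View pics/w4.png

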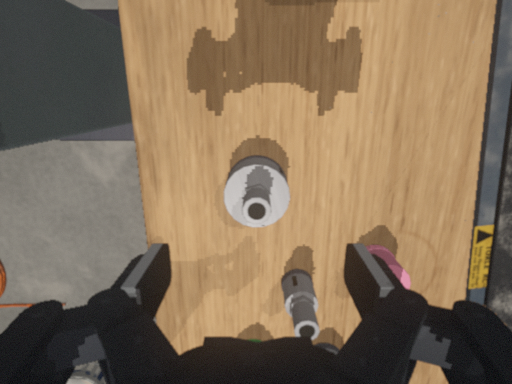

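Bit 56's hole is at (257,211), bit 32's hole at (307,331).

```bash
python3 - <<'E'
from h import *
P=np.load("w4.npy",allow_pickle=True).item()
b=onz("w",(256.8,211),.07,P);print(b.round(4),onz("w",(307,331),.07,P).round(4))
plan([b[0],b[1],.036],0,4)
E
```

```text
[ 0.4536 -0.1262  0.07  ] [ 0.4962 -0.2345  0.07  ]
at [ 0.4546 -0.1228  0.1176] yaw 0.2 |d|/row mm 20 spin/row deg 0.0
[-0.0017 -0.0005  0.0408] 0.0001
[-0.0017 -0.0005  0.0408] 0.0001
[-0.0017 -0.0005  0.0408] 0.0001
[-0.0017 -0.0005  0.0408] 0.0001
```

{"method": "jog_arm", "body": {"deltas": [{"offset":[-0.006,-0.002,0.05],"spin":0.0},{"offset":[0.0,0.0,0.06],"spin":0.0},{"offset":[0.0,0.0,0.04],"spin":0.0},{"offset":[0.0,0.0,0.013],"spin":0.0},{"offset":[0.0,0.0,0.0],"spin":0.0}]}}

```text
time: 11.7
ee_pos: [0.4534, -0.1268, 0.0363]
tool_rot: [-2.219, -2.223, 0.0]
ft_force: [1.0, -0.4, 0.1]
width: 0.0858
finger_force: 0.0
```

{"method": "jog_arm", "body": {"deltas": [{"offset":[0.0,0.0,0.0],"spin":0.0}]}}

```text
time: 11.82
ee_pos: [0.4539, -0.1272, 0.037]
tool_rot: [2.219, 2.222, 0.001]
ft_force: [0.2, 0.7, -0.4]
width: 0.0852
finger_force: 0.0
```

{"method": "jog_arm", "body": {"deltas": [{"offset":[0.001,0.0,0.0],"spin":0.0},{"offset":[0.0,0.0,0.0],"spin":0.0},{"offset":[0.0,0.0,0.0],"spin":0.0},{"offset":[0.0,0.0,0.0],"spin":0.0},{"offset":[0.0,0.0,0.0],"spin":0.0}], "claw": 1, "force": 40}}

```text
time: 12.45
ee_pos: [0.4535, -0.1268, 0.0364]
tool_rot: [2.22, 2.222, 0.001]
ft_force: [0.0, -0.3, 2.8]
width: 0.0193
finger_force: 39.0
```

{"method": "jog_arm", "body": {"deltas": [{"offset":[0.0,0.0,-0.03],"spin":0.0},{"offset":[0.0,0.0,-0.06],"spin":0.0},{"offset":[0.0,0.0,-0.06],"spin":0.0},{"offset":[0.05,0.01,-0.01],"spin":0.0},{"offset":[0.1,0.02,0.0],"spin":0.0}]}}

```text
time: 13.08
ee_pos: [0.4686, -0.0529, 0.1179]
tool_rot: [2.224, 2.216, 0.002]
ft_force: [0.4, 0.5, -2.4]
width: 0.0195
finger_force: 39.6
```

{"method": "jog_arm", "body": {"deltas": [{"offset":[0.1,0.02,0.0],"spin":0.0},{"offset":[0.1,0.02,0.0],"spin":0.0},{"offset":[0.1,0.02,0.0],"spin":0.0},{"offset":[0.08,0.014,0.0],"spin":0.0},{"offset":[0.06,0.01,0.0],"spin":0.0}]}}

```text
time: 13.7
ee_pos: [0.5098, 0.1703, 0.1169]
tool_rot: [2.219, 2.224, -0.0]
ft_force: [-0.3, -0.6, -1.9]
width: 0.0192
finger_force: 39.5
```

{"method": "jog_arm", "body": {"deltas": [{"offset":[0.01,0.0,0.0],"spin":0.0},{"offset":[0.0,0.0,0.0],"spin":0.0},{"offset":[0.0,0.0,0.0],"spin":0.0}]}}

```text
time: 14.08
ee_pos: [0.5099, 0.1718, 0.1165]
tool_rot: [2.222, 2.22, -0.001]
ft_force: [-0.6, 0.1, -2.5]
width: 0.019
finger_force: 39.5
```

```bash
python3 - <<'E'
from h import *
P=camera_params("wrist");o=get_obs();w=read_camera("wrist");np.save("w5.npy",P);cv2.imwrite("pics/w5.png",w[:,:,::-1])
z=o["ee_pos"][2]-.0365+.07
hole([*o["ee_pos"][:2],z],w,P,z)
hole([.511,.2482,.088],w,P,.088)
plan([.511,.1734,.0645],0,4)
E
```

```text
hole [253.8 256.3] size px [9.8 2.8] [0.5076 0.1779 0.15  ]
hole [261.9 269.8] size px [25.2 21.9] [0.5114 0.1707 0.15  ]
hole [249.9 259.7] size px [3.6 3. ] [0.5058 0.1761 0.15  ]
hole [256.8 259.8] size px [2.9 3. ] [0.509 0.176 0.15 ]
hole [256.3 265. ] size px [4.4 3.8] [0.5087 0.1733 0.15  ]
hole [246.7 265.2] size px [5. 3.] [0.5042 0.1732 0.15  ]
hole [254.1 269.1] size px [5.5 4.5] [0.5077 0.1711 0.15  ]
hole [259.8  97.8] size px [21.2 22.4] [0.5109 0.2478 0.088 ]
at [0.51   0.1719 0.1165] yaw -0.06 |d|/row mm 13 spin/row deg -0.0
[0.0008 0.0005 0.026 ] -0.0
[0.0008 0.0005 0.026 ] -0.0
[0.0008 0.0005 0.026 ] -0.0
[0.0008 0.0005 0.026 ] -0.0
```

Bit 68 reads (0.511, 0.248), on its peg. Lowering bit 56.

{"method": "jog_arm", "body": {"deltas": [{"offset":[0.004,0.002,0.0],"spin":0.0},{"offset":[0.0,0.0,0.045],"spin":0.0},{"offset":[0.0,0.0,0.04],"spin":0.0},{"offset":[0.0,0.0,0.02],"spin":0.0},{"offset":[0.0,0.0,0.0],"spin":0.0}]}}

```text
time: 14.75
ee_pos: [0.5108, 0.1749, 0.0634]
tool_rot: [-2.221, -2.222, 0.002]
ft_force: [0.1, -0.0, -1.4]
width: 0.0193
finger_force: 39.5
```

{"method": "jog_arm", "body": {"deltas": [{"offset":[-0.001,0.0,0.01],"spin":0.0},{"offset":[0.0,0.0,0.005],"spin":0.0},{"offset":[0.0,0.0,0.003],"spin":0.0},{"offset":[0.0,0.0,0.001],"spin":0.0},{"offset":[0.0,0.0,0.0],"spin":0.0}]}}

```text
time: 15.38
ee_pos: [0.5112, 0.1749, 0.0546]
tool_rot: [2.22, 2.222, 0.001]
ft_force: [0.5, 0.1, 1.0]
width: 0.0191
finger_force: 39.8
```

{"method": "jog_arm", "body": {"deltas": [{"offset":[0.0,0.0,0.001],"spin":0.0},{"offset":[0.0,0.0,0.0],"spin":0.0}]}}

```text
time: 15.62
ee_pos: [0.5114, 0.1749, 0.0544]
tool_rot: [2.22, 2.222, 0.002]
ft_force: [-1.1, -0.0, 5.9]
width: 0.0195
finger_force: 40.4
```

{"method": "jog_arm", "body": {"deltas": [{"offset":[0.0,0.0,0.0],"spin":0.0},{"offset":[0.0,0.0,0.0],"spin":0.0},{"offset":[0.0,0.0,0.0],"spin":0.0},{"offset":[0.0,0.0,-0.04],"spin":0.0},{"offset":[0.0,0.0,-0.09],"spin":0.0}], "claw": -1}}

```text
time: 16.25
ee_pos: [0.5096, 0.1743, 0.1179]
tool_rot: [-2.22, -2.222, 0.006]
ft_force: [-0.2, 0.3, 0.5]
width: 0.0854
finger_force: 0.0
```

```bash
python3 - <<'E'
from h import *
plan([.53,-.331,.15],0,9)
E
```

```text
at [0.5096 0.1743 0.1179] yaw 0.06 |d|/row mm 56 spin/row deg 0.0
[-0.1123  0.0044 -0.0069] 0.0
[-0.1123  0.0044 -0.0069] 0.0
[-0.1123  0.0044 -0.0069] 0.0
[-0.1123  0.0044 -0.0069] 0.0
[-0.1123  0.0044 -0.0069] 0.0
[-0.1123  0.0045 -0.0069] 0.0
[-0.1123  0.0045 -0.0069] 0.0
[-0.1123  0.0045 -0.0069] 0.0
[-0.1123  0.0045 -0.0069] 0.0
```

{"method": "jog_arm", "body": {"deltas": [{"offset":[-0.112,0.0045,-0.007],"spin":0.0},{"offset":[-0.112,0.0045,-0.007],"spin":0.0},{"offset":[-0.112,0.0045,-0.007],"spin":0.0},{"offset":[-0.112,0.0045,-0.007],"spin":0.0},{"offset":[-0.112,0.0045,-0.007],"spin":0.0}]}}

```text
time: 16.88
ee_pos: [0.5225, -0.1068, 0.1365]
tool_rot: [2.22, 2.223, 0.001]
ft_force: [-0.1, 0.5, 0.8]
width: 0.0858
finger_force: 0.0
```

{"method": "jog_arm", "body": {"deltas": [{"offset":[-0.112,0.0045,-0.007],"spin":0.0},{"offset":[-0.112,0.0045,-0.007],"spin":0.0},{"offset":[-0.112,0.0045,-0.007],"spin":0.0},{"offset":[0.0,0.0,0.0],"spin":0.0},{"offset":[0.0,0.0,0.0],"spin":0.0}]}}

```text
time: 17.5
ee_pos: [0.5292, -0.2728, 0.1464]
tool_rot: [-2.22, -2.221, -0.0]
ft_force: [-0.1, 0.5, -0.9]
width: 0.0855
finger_force: 0.0
```

```bash
python3 - <<'E'
from h import *
P=camera_params("wrist");w=read_camera("wrist");np.save("w6.npy",P);cv2.imwrite("pics/w6.png",w[:,:,::-1])
print(get_obs()["ee_pos"],[proj("w",X,P).round() for X in ([.53,-.331,.07],[.4965,-.2345,.07],[.51,-.43,.12])])
E
```

```text
[ 0.52950515 -0.27177029  0.14634743] [array([259., 257.]), array([216., 148.]), array([235., 396.])]
```

View pics/w6.png

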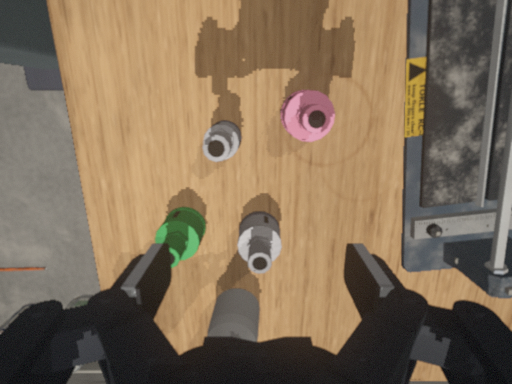

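Bit 44's hole is at (260,263) and bit 32's at (215,149). The green decoy is at (176,250), pink at (317,118), and the sprayer body begins at (235,292).

```bash
python3 - <<'E'
from h import *
P=np.load("w6.npy",allow_pickle=True).item()
b=onz("w",(260,263),.07,P);print("b44",b.round(4),"b32",onz("w",(215,149),.07,P).round(4),"green",onz("w",(174,258),.07,P).round(4),"spr edge",onz("w",(236,291),.1,P).round(4),onz("w",(236,291),.126,P).round(4),onz("w",(236,291),.06,P).round(4))
for q,z in [((394,199),.126),((398,199),.126),((388,203),.09),((380,200),.1)]:print(onz("top",q,z).round(4))
plan([b[0],b[1],.1],0,3);plan([b[0],b[1],.0365],0,4)
E
```

```text
b44 [ 0.531 -0.337  0.07 ] b32 [ 0.4954 -0.2353  0.07  ] green [ 0.4552 -0.3319  0.07  ] spr edge [ 0.5116 -0.3441  0.1   ] [ 0.5138 -0.325   0.126 ] [ 0.5083 -0.3734  0.06  ]
[ 0.502  -0.4131  0.126 ]
[ 0.5019 -0.4262  0.126 ]
[ 0.4913 -0.4034  0.09  ]
[ 0.5008 -0.3745  0.1   ]
at [ 0.5295 -0.2718  0.1463] yaw 0.12 |d|/row mm 27 spin/row deg 0.0
[-0.0435  0.0009  0.0308] 0.0001
[-0.0435  0.001   0.0308] 0.0001
[-0.0435  0.001   0.0308] 0.0001
at [ 0.5295 -0.2718  0.1463] yaw 0.12 |d|/row mm 32 spin/row deg 0.0
[-0.0327  0.0007  0.0549] 0.0001
[-0.0327  0.0007  0.0549] 0.0001
[-0.0327  0.0008  0.0549] 0.0001
[-0.0327  0.0008  0.0549] 0.0001
```

{"method": "jog_arm", "body": {"deltas": [{"offset":[-0.06,0.002,0.0],"spin":0.0},{"offset":[-0.055,0.001,0.0],"spin":0.0},{"offset":[-0.011,0.0,0.01],"spin":0.0},{"offset":[0.0,0.0,0.03],"spin":0.0},{"offset":[0.0,0.0,0.03],"spin":0.0}], "claw": -0.2}}

```text
time: 18.18
ee_pos: [0.5313, -0.3339, 0.1102]
tool_rot: [-2.217, -2.224, -0.001]
ft_force: [-0.4, -0.5, 0.0]
width: 0.051
finger_force: 0.0
```

{"method": "jog_arm", "body": {"deltas": [{"offset":[0.0,0.0,0.03],"spin":0.0},{"offset":[0.0,0.0,0.03],"spin":0.0},{"offset":[0.0,0.0,0.03],"spin":0.0},{"offset":[0.0,0.0,0.03],"spin":0.0},{"offset":[0.0,0.0,0.0],"spin":0.0}]}}

```text
time: 18.8
ee_pos: [0.5302, -0.3357, 0.0503]
tool_rot: [-2.219, -2.221, 0.001]
ft_force: [-1.5, 0.0, 0.0]
width: 0.0512
finger_force: 0.0
```

{"method": "jog_arm", "body": {"deltas": [{"offset":[-0.001,0.001,0.018],"spin":0.0},{"offset":[0.0,0.0,0.009],"spin":0.0},{"offset":[0.0,0.0,0.0],"spin":0.0}]}}

```text
time: 19.18
ee_pos: [0.5314, -0.3366, 0.038]
tool_rot: [-2.22, -2.222, 0.0]
ft_force: [0.2, -1.4, -1.1]
width: 0.0513
finger_force: 0.0
```

{"method": "jog_arm", "body": {"deltas": [{"offset":[0.0,0.0,0.0],"spin":0.0},{"offset":[0.0,0.0,0.0],"spin":0.0},{"offset":[0.0,0.0,0.0],"spin":0.0},{"offset":[0.0,0.0,0.0],"spin":0.0}], "claw": 1, "force": 40}}

```text
time: 19.68
ee_pos: [0.5316, -0.3368, 0.0387]
tool_rot: [2.22, 2.222, 0.0]
ft_force: [-0.7, 1.7, 4.2]
width: 0.0188
finger_force: 39.2
```

{"method": "jog_arm", "body": {"deltas": [{"offset":[0.0,0.0,-0.03],"spin":0.0},{"offset":[0.0,0.0,-0.06],"spin":0.0},{"offset":[0.0,0.0,-0.06],"spin":0.0},{"offset":[0.0,0.0,-0.06],"spin":0.0},{"offset":[0.03,0.0,-0.012],"spin":0.0}]}}

```text
time: 20.3
ee_pos: [0.5319, -0.3232, 0.1518]
tool_rot: [2.22, 2.217, 0.001]
ft_force: [0.4, 0.2, -2.3]
width: 0.019
finger_force: 39.4
```

{"method": "jog_arm", "body": {"deltas": [{"offset":[0.08,-0.005,0.0],"spin":0.0},{"offset":[0.1,-0.005,0.0],"spin":0.0},{"offset":[0.1,-0.005,0.0],"spin":0.0},{"offset":[0.1,-0.005,0.0],"spin":0.0},{"offset":[0.1,-0.005,0.0],"spin":0.0}]}}

```text
time: 20.92
ee_pos: [0.5175, -0.0787, 0.1485]
tool_rot: [-2.218, -2.223, 0.001]
ft_force: [0.9, 0.7, -2.2]
width: 0.0188
finger_force: 39.4
```

{"method": "jog_arm", "body": {"deltas": [{"offset":[0.1,-0.005,0.0],"spin":0.0},{"offset":[0.1,-0.005,0.0],"spin":0.0},{"offset":[0.1,-0.005,0.0],"spin":0.0},{"offset":[0.06,-0.001,0.0],"spin":0.0},{"offset":[0.025,0.0,0.03],"spin":0.0}]}}

```text
time: 21.55
ee_pos: [0.5099, 0.1138, 0.1337]
tool_rot: [-2.216, -2.227, -0.002]
ft_force: [0.4, -0.7, -1.7]
width: 0.0192
finger_force: 39.4
```

{"method": "jog_arm", "body": {"deltas": [{"offset":[0.003,0.0,0.04],"spin":0.0},{"offset":[0.0,0.0,0.0],"spin":0.0},{"offset":[0.0,0.0,0.0],"spin":0.0}]}}

```text
time: 21.92
ee_pos: [0.5104, 0.1113, 0.1141]
tool_rot: [2.222, 2.221, -0.001]
ft_force: [0.5, 0.5, -1.6]
width: 0.0192
finger_force: 39.3
```

```bash
python3 - <<'E'
from h import *
P=camera_params("wrist");o=get_obs();w=read_camera("wrist");np.save("w7.npy",P);cv2.imwrite("pics/w7.png",w[:,:,::-1])
hole([.511,.1742,.088],w,P,.088);hole([.511,.2482,.088],w,P,.088)
plan([.511,.1122,.067],0,4)
E
```

```text
hole [258.9 118.6] size px [20.8 21.8] [0.5109 0.1755 0.088 ]
at [0.5108 0.1115 0.1145] yaw -0.03 |d|/row mm 12 spin/row deg -0.0
[0.0004 0.0001 0.0238] -0.0
[0.0004 0.0001 0.0238] -0.0
[0.0004 0.0001 0.0238] -0.0
[0.0004 0.0001 0.0238] -0.0
```

{"method": "jog_arm", "body": {"deltas": [{"offset":[0.001,0.0,0.03],"spin":0.0},{"offset":[0.0,0.0,0.04],"spin":0.0},{"offset":[0.0,0.0,0.02],"spin":0.0},{"offset":[0.0,0.0,0.01],"spin":0.0},{"offset":[0.0,0.0,0.0],"spin":0.0}]}}

```text
time: 22.6
ee_pos: [0.5106, 0.1127, 0.0642]
tool_rot: [-2.221, -2.222, 0.0]
ft_force: [-0.3, -0.2, -2.5]
width: 0.0197
finger_force: 39.4
```

{"method": "jog_arm", "body": {"deltas": [{"offset":[0.0,0.0,0.008],"spin":0.0},{"offset":[0.0,0.0,0.004],"spin":0.0},{"offset":[0.0,0.0,0.002],"spin":0.0},{"offset":[0.0,0.0,0.001],"spin":0.0},{"offset":[0.0,0.0,0.0],"spin":0.0}]}}

```text
time: 23.22
ee_pos: [0.5106, 0.1128, 0.0568]
tool_rot: [2.22, 2.223, 0.0]
ft_force: [0.7, 0.7, -1.9]
width: 0.019
finger_force: 39.4
```

{"method": "jog_arm", "body": {"deltas": [{"offset":[0.0,0.0,0.001],"spin":0.0},{"offset":[0.0,0.0,0.001],"spin":0.0},{"offset":[0.0,0.0,0.001],"spin":0.0},{"offset":[0.0,0.0,0.0],"spin":0.0},{"offset":[0.0,0.0,0.0],"spin":0.0}]}}

```text
time: 23.85
ee_pos: [0.5107, 0.1129, 0.0565]
tool_rot: [-2.22, -2.222, -0.002]
ft_force: [-4.9, -0.6, 13.7]
width: 0.0193
finger_force: 41.0
```

{"method": "jog_arm", "body": {"deltas": [{"offset":[0.0,0.0,-0.001],"spin":0.0},{"offset":[0.0,0.0,0.0],"spin":0.0},{"offset":[0.0,0.0,0.0],"spin":0.0},{"offset":[0.0,0.0,-0.04],"spin":0.0},{"offset":[0.0,0.0,-0.09],"spin":0.0}], "claw": -1}}

```text
time: 24.48
ee_pos: [0.5092, 0.1124, 0.1199]
tool_rot: [-2.22, -2.222, 0.006]
ft_force: [1.5, -0.4, -0.8]
width: 0.0854
finger_force: 0.0
```

{"method": "jog_arm", "body": {"deltas": [{"offset":[-0.11,-0.005,0.0],"spin":0.0},{"offset":[-0.11,-0.005,0.0],"spin":0.0},{"offset":[-0.11,-0.005,0.0],"spin":0.0},{"offset":[-0.11,-0.005,0.0],"spin":0.0},{"offset":[-0.11,-0.005,0.0],"spin":0.0}], "claw": -0.2}}

```text
time: 25.1
ee_pos: [0.4982, -0.1638, 0.1208]
tool_rot: [2.22, 2.223, 0.0]
ft_force: [0.9, 0.3, -0.2]
width: 0.0511
finger_force: 0.0
```

{"method": "jog_arm", "body": {"deltas": [{"offset":[-0.1,-0.004,0.0],"spin":0.0},{"offset":[-0.044,-0.003,0.0],"spin":0.0},{"offset":[0.0,0.0,0.0],"spin":0.0},{"offset":[0.0,0.0,0.0],"spin":0.0}]}}

```text
time: 25.6
ee_pos: [0.4949, -0.233, 0.1205]
tool_rot: [-2.219, -2.223, -0.0]
ft_force: [0.2, 0.5, 0.6]
width: 0.0512
finger_force: 0.0
```

```bash
python3 - <<'E'
from h import *
P=camera_params("wrist");w=read_camera("wrist");cv2.imwrite("pics/w8.png",w[:,:,::-1])
hole([.4954,-.2353,.07],w,P)
plan([.4954,-.2353,.0375],0,4)
E
```

```text
at [ 0.4951 -0.2327  0.1205] yaw 0.15 |d|/row mm 21 spin/row deg 0.0
[-0.0014  0.0002  0.0415] 0.0001
[-0.0014  0.0002  0.0415] 0.0001
[-0.0014  0.0002  0.0415] 0.0001
[-0.0014  0.0002  0.0415] 0.0001
```

{"method": "jog_arm", "body": {"deltas": [{"offset":[-0.003,0.001,0.045],"spin":0.0},{"offset":[0.0,0.0,0.06],"spin":0.0},{"offset":[0.0,0.0,0.045],"spin":0.0},{"offset":[0.0,0.0,0.014],"spin":0.0},{"offset":[0.0,0.0,0.0],"spin":0.0}]}}

```text
time: 26.28
ee_pos: [0.4956, -0.235, 0.0388]
tool_rot: [-2.219, -2.223, 0.0]
ft_force: [-0.4, 0.2, -1.3]
width: 0.0515
finger_force: 0.0
```

{"method": "jog_arm", "body": {"deltas": [{"offset":[0.0,0.0,0.0],"spin":0.0}]}}

```text
time: 26.4
ee_pos: [0.4961, -0.2357, 0.0397]
tool_rot: [2.219, 2.222, 0.001]
ft_force: [0.1, -0.2, 0.7]
width: 0.0514
finger_force: 0.0
```

{"method": "jog_arm", "body": {"deltas": [{"offset":[0.0,0.0,0.002],"spin":0.0},{"offset":[0.0,0.0,0.0],"spin":0.0},{"offset":[0.0,0.0,0.0],"spin":0.0},{"offset":[0.0,0.0,0.0],"spin":0.0},{"offset":[0.0,0.0,0.0],"spin":0.0}], "claw": 1, "force": 40}}

```text
time: 27.02
ee_pos: [0.4958, -0.2359, 0.0383]
tool_rot: [2.22, 2.222, 0.001]
ft_force: [0.1, 0.9, 5.6]
width: 0.0193
finger_force: 39.2
```

{"method": "jog_arm", "body": {"deltas": [{"offset":[0.0,0.0,-0.03],"spin":0.0},{"offset":[0.0,0.0,-0.06],"spin":0.0},{"offset":[0.0,0.0,-0.06],"spin":0.0},{"offset":[0.05,0.004,-0.01],"spin":0.0},{"offset":[0.1,0.006,0.0],"spin":0.0}]}}

```text
time: 27.65
ee_pos: [0.5005, -0.1622, 0.1193]
tool_rot: [2.223, 2.216, 0.001]
ft_force: [0.6, 0.6, -1.3]
width: 0.0193
finger_force: 39.4
```

{"method": "jog_arm", "body": {"deltas": [{"offset":[0.1,0.006,0.0],"spin":0.0},{"offset":[0.1,0.005,0.0],"spin":0.0},{"offset":[0.1,0.005,0.0],"spin":0.0},{"offset":[0.08,0.004,0.0],"spin":0.0},{"offset":[0.05,0.0,0.0],"spin":0.0}]}}

```text
time: 28.28
ee_pos: [0.5098, 0.0566, 0.1183]
tool_rot: [-2.218, -2.225, -0.0]
ft_force: [-0.1, -0.4, -1.8]
width: 0.0192
finger_force: 39.4
```

{"method": "jog_arm", "body": {"deltas": [{"offset":[0.015,0.0,0.0],"spin":0.0},{"offset":[0.0,0.0,0.0],"spin":0.0},{"offset":[0.0,0.0,0.0],"spin":0.0}]}}

```text
time: 28.65
ee_pos: [0.5101, 0.0602, 0.118]
tool_rot: [2.222, 2.22, -0.0]
ft_force: [0.1, 0.3, -2.0]
width: 0.0191
finger_force: 39.4
```

```bash
python3 - <<'E'
from h import *
P=camera_params("wrist");o=get_obs();w=read_camera("wrist");cv2.imwrite("pics/w9.png",w[:,:,::-1])
for y in (.1122,.1742,.2482): hole([.511,y,.088],w,P,.088)
plan([.511,.0622,.067],0,4)
E
```

```text
hole [257.2 137.2] size px [19.4 19.5] [0.5095 0.1129 0.088 ]
hole [259.5  24.2] size px [22.8 25.6] [0.5109 0.1753 0.088 ]
at [0.5101 0.0603 0.1179] yaw -0.07 |d|/row mm 13 spin/row deg -0.0
[0.001  0.0004 0.0255] -0.0
[0.001  0.0004 0.0255] -0.0
[0.001  0.0004 0.0255] -0.0
[0.001  0.0004 0.0255] -0.0
```

{"method": "jog_arm", "body": {"deltas": [{"offset":[0.003,0.001,0.03],"spin":0.0},{"offset":[0.0,0.0,0.045],"spin":0.0},{"offset":[0.0,0.0,0.024],"spin":0.0},{"offset":[0.0,0.0,0.01],"spin":0.0},{"offset":[0.0,0.0,0.0],"spin":0.0}]}}

```text
time: 29.32
ee_pos: [0.5106, 0.063, 0.0631]
tool_rot: [-2.221, -2.222, 0.001]
ft_force: [-0.1, -0.4, -0.5]
width: 0.0191
finger_force: 39.3
```

{"method": "jog_arm", "body": {"deltas": [{"offset":[0.0,0.0,0.006],"spin":0.0},{"offset":[0.0,0.0,0.004],"spin":0.0},{"offset":[0.0,0.0,0.002],"spin":0.0},{"offset":[0.0,0.0,0.001],"spin":0.0},{"offset":[0.0,0.0,0.0],"spin":0.0}]}}

```text
time: 29.95
ee_pos: [0.5106, 0.0633, 0.0568]
tool_rot: [2.22, 2.222, 0.0]
ft_force: [0.6, -0.0, -0.9]
width: 0.0191
finger_force: 39.3
```

{"method": "jog_arm", "body": {"deltas": [{"offset":[0.0,0.0,0.001],"spin":0.0},{"offset":[0.0,0.0,0.001],"spin":0.0},{"offset":[0.0,0.0,0.0],"spin":0.0},{"offset":[0.0,0.0,0.0],"spin":0.0}]}}

```text
time: 30.45
ee_pos: [0.5109, 0.0633, 0.0562]
tool_rot: [2.22, 2.222, 0.001]
ft_force: [-0.3, -0.7, 5.5]
width: 0.0191
finger_force: 40.1
```

Seated. Releasing and rising to check.

{"method": "jog_arm", "body": {"deltas": [{"offset":[0.0,0.0,0.0],"spin":0.0},{"offset":[0.0,0.0,0.0],"spin":0.0},{"offset":[0.0,0.0,0.0],"spin":0.0},{"offset":[0.0,0.0,-0.04],"spin":0.0},{"offset":[0.0,0.0,-0.09],"spin":0.0}], "claw": -1}}

```text
time: 31.08
ee_pos: [0.5092, 0.0631, 0.12]
tool_rot: [-2.219, -2.221, 0.006]
ft_force: [0.6, 1.1, 0.5]
width: 0.0854
finger_force: 0.0
```

{"method": "jog_arm", "body": {"deltas": [{"offset":[0.0,0.0,-0.1],"spin":0.0},{"offset":[0.0,0.0,-0.1],"spin":0.0},{"offset":[0.0,0.0,-0.08],"spin":0.0},{"offset":[0.0,0.0,0.0],"spin":0.0},{"offset":[0.0,0.0,0.0],"spin":0.0}]}}

```text
time: 31.7
ee_pos: [0.5101, 0.0634, 0.2602]
tool_rot: [-2.22, -2.222, 0.001]
ft_force: [-1.2, -0.1, 0.5]
width: 0.0852
finger_force: 0.0
```

```bash
python3 - <<'E'
from h import *
P=camera_params("wrist");w=read_camera("wrist");s=read_camera("scene")
for y in (.0622,.1122,.1742,.2482): print(y);hole([.511,y,.088],w,P,.088)
cv2.imwrite("pics/f.png",np.hstack([w[0:300,150:400],cv2.resize(s[100:280,130:370],(400,300))])[:,:,::-1])
E
```

```text
0.0622
0.1122
0.1742
hole [258.2  56.8] size px [9.8 7.4] [0.5104 0.1782 0.088 ]
0.2482
```

View pics/f.png

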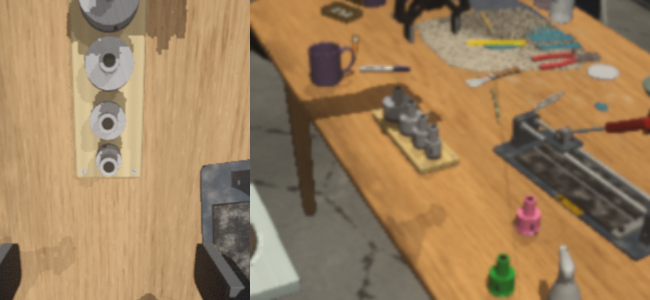

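All four bits stand upright in size order: holes at crop (110,62), (108,124), (109,167) and the largest at the top edge. Mug, sprayer and decoys are in place.

```bash
python3 -c "
from cell import *
print(close_job())"
```

```text
the job is handed in; nothing more can be done
None
```

The four bits are on their pegs in size order, each lowered to contact at the expected height and released, with the mug and sprayer untouched; I handed the job in at about 32 s, and no verdict came back.

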